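# Isolate the wax mill's drive and re-zero its rolls

### The arm

A 6-joint arm with a two-finger parallel gripper is mounted at the origin on the work surface. World frame = base frame: x ahead of the robot, y to its left, z up, the work surface at z = 0. Lengths are in m, angles in rad, forces in N, time in s.
With the tool pointing down it reaches from about 0.35 to 0.975 m from the base axis. Payload 4.9 kg.
Tool frame: the origin (TCP) lies at the very end of the fingers, on their centre line; the grasp point (between the pads) lies 19 mm behind it; z points along the fingers, y is the line along which they close (so a half turn about z gives the same grasp; the last joint's range is limited). The gripper opens to 85 mm and grips with 20 to 120 N. Pads are 22 mm wide; open, the fingers measure 114 mm over their backs; the gripper's body (76 mm by 85 mm) begins 54 mm behind the grasp point. The pads swing forward as they close: fully open they stand 13 mm farther back than shut.
Start: joints at [1.086, 0.053, 1.613, -0, 1.476, -0.119], TCP at [0.224, 0.584, 0.231] pointing down, gripper open.
Joint ranges: [-3.01, 3.01], [-1.01, 2.22], [0.06, 2.58], [-1.02, 4.17], [0.09, 2.62], [-3.14, 3.14]. Speed limits (rad/s): [2.57, 2.57, 3.14, 3.14, 3.14, 3.14].

### API

Orientations are given as a rotation vector (axis times angle).
In Python, from station import ctrl, imaging gives the robot as it stands.
- The arm moves only by the tool play_rows, never from a script. Its argument "series" is a list of rows, each a list of 3 entries, a list of its own where there are three numbers: the opening, from 0 (shut) to 1 (fully open), then the shift along the tool's x, y, z each as a share of 0.05 m, from -1 to 1, then the turn, a rotation vector about the tool's x, y, z each as a share of 8 degrees, from -1 to 1. In form: [[grip, [dx, dy, dz], [ax, ay, az]], ...]. A call has 1 to 8 rows; each row shifts and turns the commanded pose from where the row before left it, along the tool's axes as they then stand; what a row does not reach is not made up. A row lasts 1/8 s, in which the tool goes at most 62.5 mm and 10.7 degrees, less where a joint would pass 70% of its speed; a pose out of reach is approached as far as the arm can. A call with a number of a shift or a turn outside -1 to 1 is refused whole. A call with a gripper value outside its range is refused whole. The fingers move at their own pace and stop on an object; "force" is the grip in N (left out, the last holds). Time passes only in rows, so rows that do not move let the fingers close. It gives the time, the measured TCP pose, the force, the opening and the grip force at its end, in the units of the state.
- ctrl.get_obs(): the state, without advancing time (a new reading comes with each control period).
- imaging.get_image(name): name is "scene" or "side" or "wrist"; returns a dict with "color" (480x640x3 uint8, blue, green, red), "fx", "fy", "cx", "cy" (pixels), "extrinsics" (4x4, takes a point from world to camera coordinates); the wrist camera has in their place "hand_eye" (4x4, takes a point from camera to tool coordinates, whose origin is the TCP and whose axes are the flange's). Camera axes: x right, y down, z forward; pixel columns grow to the right and rows downward; lengths in m; the calibration is good to about 2 mm. A picture is of the moment at which its call begins: read the wrist's pose just before it. There is no depth.
- ctrl.finish_job(): hands the job in; it is judged then, once.
The state is a dict: "t": time; "q": joint angles; "dq": joint speeds; "effort": joint torques, N m; "tool_pos": TCP position; "tool_rot": TCP orientation; "contact_force": force on the tool from outside, world axes, zero at the start; "wrist_torque": the same for the moment, N m; "opening": finger opening in m; "grip_force": force on a finger pad.
Only numpy, scipy, OpenCV 4.12 (cv2) and the standard library are available. Lean on these libraries where they do the work, as an engineer would, in place of code of your own. Each camera call takes 0.05 s, during which the arm holds its last target. There are 200 camera calls.

### The job

The wax-sheet mill has to be re-zeroed for 3 mm sheet. First swing the drive isolator's handle fully to off, so that its padlock hole lines up with the hole in the fixed hasp; then crank the mill's handwheel clockwise by its upright grip until you feel the two rolls come firmly together, without straining them, and back it off a quarter turn. Leave the isolator off, let go of everything, and do not disturb the padlock, wax sheets, knife and heat gun lying about.

Things in the scene. Friction and masses are not known exactly. Their poses are not given: they have to be found in the camera images.
- mill: Bolted-down bench mill for wax sheet: grey frame of two cheeks and a top bridge (245 mm along y, 114 mm along x, its top 214 mm above the table), two steel rolls one above the other, motor and gearbox low at the back (+x side), feed plates front and back. Origin on the table straight below the handwheel's axis; x to the mill's back, y along the rolls, z up.
- handwheel (a joint): Angle in rad of the mill's handwheel, growing as it turns clockwise seen from above, which lowers the upper roll 12 mm per full turn. Its zero is arbitrary: where the rolls meet differs each time, 1 to 2.4 turns from the start, and must be felt. Closing takes about 2 N at the grip, opening 4 N; it stays where left. Once the rolls meet, resistance climbs to 10 N over some 20 mm of grip travel; over 25 N strains them.
- wheel_hub (a point): Top of the handwheel's hub nut, on the vertical wheel axis, 254 mm above the table. The wheel is dark steel: rim 127 mm in outer diameter, 15 mm thick, centred 231 mm above the table, three spokes, 38 mm hub up to 247 mm.
- crank_top (a point): Centre of the top end of the wheel's upright grip: black, round, 23 mm in diameter, 60 mm tall, standing on the rim 56 mm from the wheel axis, its top 301 mm and its foot 241 mm above the table. It revolves freely on its own pin, so a hand holding it need not turn while it travels round the wheel axis.
- upper_roll: Upper steel roll, 150 mm long, about 58 to 60 mm in diameter (dressed several times, true size not recorded), with brass bearing blocks; it goes up and down with the handwheel. Origin on the roll's axis at mid-length; axes as the mill.
- lower_roll: Lower steel roll, same as the upper one, fixed in the frame at a bearing height that differs by up to 3 mm either way (about 66 mm above the table). Origin on the roll's axis at mid-length; axes as the mill.
- isolator: Drive isolator: grey steel enclosure bolted to the table, 150 mm (x) by 130 mm (y), left or right of the mill. Its top face slopes 15 degrees down towards its own -x side; the middle of the face is 94 mm above the table. Origin on the table under the enclosure's centre, z up.
- isolator_handle (a joint): Angle in rad of the isolator's black lever about the normal of the sloping face: 0 = off (lever points to the enclosure's +y side, at its stop, padlock holes in line), about 1.57 = on (lever points up the slope, to +x); it goes to off anticlockwise seen from above. Starts at 1.3 to 1.6, moves with about 5 N at 60 mm from its axis, stays where left.
- handle_pivot (a point): Point where the lever's axis meets the sloping face, under its 48 mm round hub; 20 mm down the slope and 15 mm to -y from the middle of the face.
- handle_tip (a point): Top of the lever's outer end, 85 mm from its axis and 39 mm above the face. The lever is 16 mm wide, runs from 15 mm behind its axis to this end, and stands 17 to 39 mm above the face (clear space under it beyond the hub).
- handle_hole (a point): 9 mm padlock hole in the flat steel ear at the lever's tail, 43 mm behind the lever's axis, on the ear's upper side.
- hasp_hole (a point): 9 mm padlock hole in the fixed steel hasp ear on the face, 43 mm to -y of the lever's axis, upper side; the lever's ear comes to lie 2.5 mm above it at off.
- padlock: Brass padlock, 42 by 46 by 22 mm with open steel shackle, lying on the table in front of the isolator. Bystander. Origin on the table under its body.
- wax_sheets: Stack of dark red wax sheets, 125 by 170 by 24 mm, on the other side of the mill from the isolator. Bystander. Origin under its centre.
- wax_knife: Broad wax knife, 170 mm long, lying on the stack of wax sheets. Bystander. Origin at the underside of its middle.
- heat_gun: Grey heat gun lying on its side, about 220 by 190 by 68 mm, at the back on the right (-y). Bystander. Origin on the table under its barrel.
Not all that is in view belongs to the job. There is more than one size of the isolator; the one meant has the size given above.

How it is judged:
On the way, in this order (a step that is already met when the one before it is completed fails the run):
1. the isolator is off, its padlock holes in line (value of joint isolator_handle below 0.05 rad), for 0.2 s.
2. the rolls are pressed firmly together (at least about 5 N at the grip) (contact force between upper_roll and lower_roll above 100 N), for 0.2 s.
At the end, for the whole second after the job is handed in: The isolator is off with its padlock holes in line to within 2 mm (0.05 rad), and the handwheel rests, backed off about a quarter turn from where the rolls meet: rolls apart by 1.6 to 3.8 mm, that is 48 to 114 degrees of the wheel past first contact (value of joint isolator_handle below 0.05 rad and z of upper_roll in the frame of lower_roll between 0.06 and 0.0622 m and velocity of joint handwheel between -0.05 and 0.05 rad/s); the robot touches nothing.
It fails at once if the rolls are strained: pressed together with over 900 N (about 30 N at the grip) (contact force between upper_roll and lower_roll above 900 N).
It fails at once if the padlock is shifted by more than 30 mm (distance of padlock from where it was at the start of the episode above 0.03 m).
It fails at once if the wax sheets is shifted by more than 30 mm (distance of wax_sheets from where it was at the start of the episode above 0.03 m).
It fails at once if the wax knife is shifted by more than 30 mm (distance of wax_knife from where it was at the start of the episode above 0.03 m).
It fails at once if the heat gun is shifted by more than 30 mm (distance of heat_gun from where it was at the start of the episode above 0.03 m).
It also fails if it takes over 72 s, if anything falls off the work surface, if the arm or the gripper's body presses on something with over 40 N, if the wrist force passes 120 N, or if a joint passes its speed limit or range.

## Working session

There is one attempt and no reset: what is moved stays moved. The work goes in short steps, Python scripts to look and compute and a tool call to move; the robot and the scene stay as the last step left them, time stands still between calls to the robot, and variables do not carry over. Pictures are saved under pics/ and viewed, at most 10 in all, crops included, and the job is handed in when it is done.

Besides the shell and the picture viewer there is one more tool, called after "Emit:" as name(argument=value, ...), one argument or row to a line, values as JSON. play_rows: Moves the arm, as the interface text tells. Shift numbers are shares of 0.05 m and turn numbers shares of 8 degrees, none past 1 either way. Its arguments: {"type":"object","properties":{"series":{"type":"array"},"force":{"type":"number"}},"required":["series"]}

```bash
mkdir -p pics; cat > h.py <<'E'
import numpy as np, cv2
from scipy.spatial.transform import Rotation as R
from station import ctrl, imaging
def snap(n,f):
    o=ctrl.get_obs(); d=imaging.get_image(n); cv2.imwrite('pics/'+f,d['color'])
    if 'extrinsics' in d: E=np.array(d['extrinsics'])
    else:
        T=np.eye(4);T[:3,:3]=R.from_rotvec(o['tool_rot']).as_matrix();T[:3,3]=o['tool_pos']
        E=np.linalg.inv(T@np.array(d['hand_eye']))
    np.savez('pics/'+f+'.npz',E=E,k=[d['fx'],d['fy'],d['cx'],d['cy']])
def ray(f,u,v):
    z=np.load('pics/'+f+'.npz');E=z['E'];fx,fy,cx,cy=z['k']
    r=E[:3,:3].T@np.array([(u-cx)/fx,(v-cy)/fy,1]);c=-E[:3,:3].T@E[:3,3];return c,r
def atz(f,u,v,h):
    c,r=ray(f,u,v);return c+r*(h-c[2])/r[2]
def proj(f,p):
    z=np.load('pics/'+f+'.npz');E=z['E'];fx,fy,cx,cy=z['k'];q=E[:3,:3]@p+E[:3,3];return np.array([fx*q[0]/q[2]+cx,fy*q[1]/q[2]+cy])
E
python3 - <<'E'
from h import *
snap('scene','s1.png');snap('side','d1.png')
o=ctrl.get_obs();print(o);print(R.from_rotvec(o['tool_rot']).as_matrix().round(3))
for f in('s1.png','d1.png'):print(ray(f,320,240))
E
```

```text
{'t': 0.1, 'q': array([ 1.08600771e+00,  5.33059437e-02,  1.61413122e+00, -1.91936017e-05,
        1.47608496e+00, -1.18999600e-01]), 'dq': array([ 0.00031875, -0.00106351, -0.0037333 , -0.00093104, -0.00115778,
        0.00144848]), 'effort': array([ 6.41550760e-04, -3.94901454e+01, -3.71365607e+01, -1.40291763e-04,
        3.86935193e-03, -2.07029572e-06]), 'tool_pos': array([0.22328759, 0.58313551, 0.23019185]), 'tool_rot': array([-5.71277981e-01, -3.08864821e+00,  2.90214581e-03]), 'contact_force': array([-0.97255956,  0.03309052, -0.19500646]), 'wrist_torque': array([-0.05186559,  0.02065597, -0.04829634]), 'grip_force': 0.0, 'opening': 0.08542596661730334}
[[-0.934  0.358 -0.001]
 [ 0.358  0.934 -0.002]
 [ 0.    -0.002 -1.   ]]
(array([ 1.61521695, -0.14999163,  1.20701101]), array([-0.75783076,  0.14187188, -0.63720366]))
(array([0.30290007, 1.32873583, 0.92224255]), array([ 0.10322071, -0.86139404, -0.49736771]))
```

View pics/s1.png

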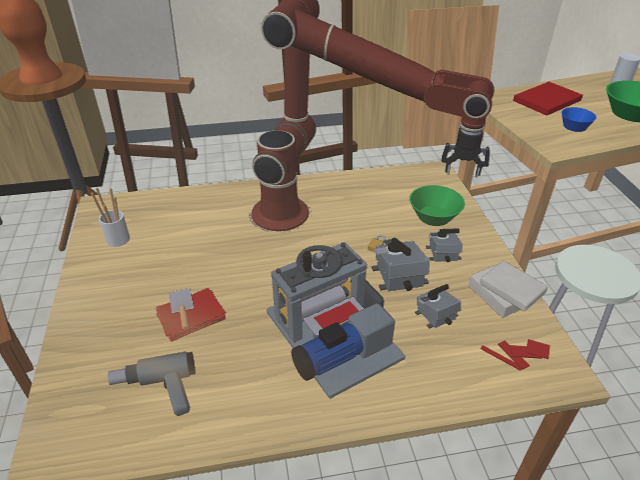

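View pics/d1.png

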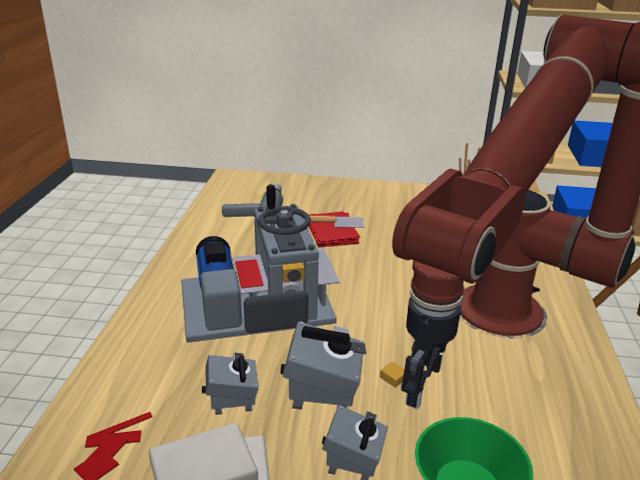

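The large isolator (nearest the mill, padlock in front) is at scene (402,265) and side (325,365). The wheel is at scene (320,260) and side (285,220). I'll enlarge both.

```bash
python3 - <<'E'
import cv2,numpy as np
a=cv2.imread('pics/s1.png')[225:325,260:440]; b=cv2.imread('pics/d1.png')[175:415,230:410]
cv2.imwrite('pics/c1.png',cv2.resize(a,None,fx=4.4,fy=4.4,interpolation=cv2.INTER_CUBIC))
c=cv2.imread('pics/d1.png')[175:410,190:400]
cv2.imwrite('pics/c2.png',cv2.resize(c,None,fx=2.5,fy=2.5,interpolation=cv2.INTER_CUBIC))
E
```

```text
(no output)
```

View pics/c1.png

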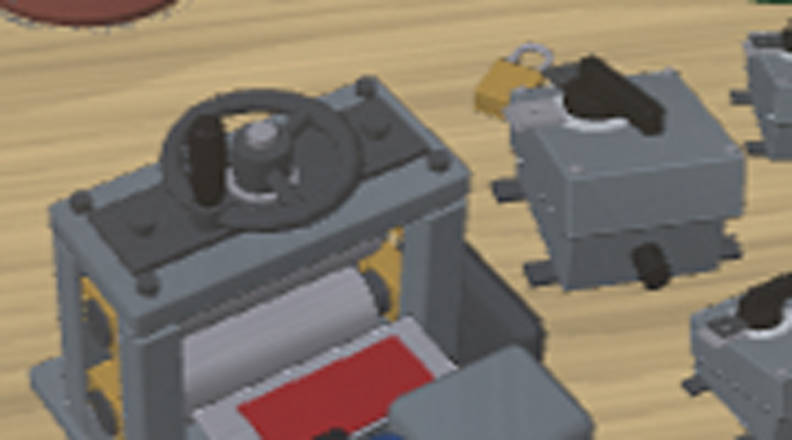

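View pics/c2.png

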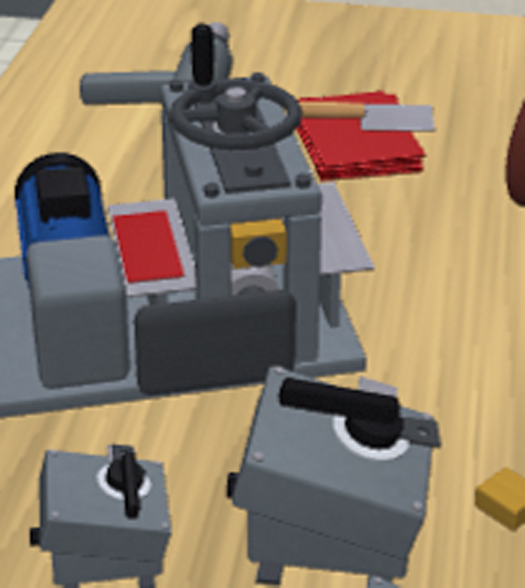

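```bash
cat >> h.py <<'E'
def tri(p):
    A=np.zeros((3,3));b=np.zeros(3)
    L=[ray(*q) for q in p]
    for c,r in L:
        r=r/np.linalg.norm(r);M=np.eye(3)-np.outer(r,r);A+=M;b+=M@c
    x=np.linalg.solve(A,b)
    e=[1000*np.linalg.norm(np.cross(x-c,r/np.linalg.norm(r))) for c,r in L]
    return x,e
E
python3 - <<'E'
from h import *
S=lambda u,v:('s1.png',260+u/4.4,225+v/4.4); D=lambda u,v:('d1.png',190+u/2.5,175+v/2.5)
for n,s,d in [('hub',(263,133),(236,92)),('grip',(208,120),(204,27)),('tip',(652,118),(288,388)),('c+x+y',(745,150),(250,458)),('c+x-y',(572,170),(278,370)),('c-x+y',(680,72),(430,510))]:
    x,e=tri([S(*s),D(*d)]);print(n,x.round(4),np.round(e,1))
print(atz(*S(592,95),.125),atz(*D(375,420),.125))
print(atz(*S(263,133),.254),atz(*D(236,92),.254),atz(*S(208,120),.301),atz(*D(204,27),.301))
E
```

```text
hub [0.5426 0.0503 0.2522] [0.1 0.1]
grip [0.5799 0.0111 0.2994] [0.9 0.9]
tip [0.4468 0.3412 0.1381] [0.3 0.3]
c+x+y [0.4668 0.4047 0.1158] [0.2 0.2]
c+x-y [0.4628 0.2829 0.1116] [1.4 1.4]
c-x+y [0.327  0.4045 0.0773] [5.4 5.4]
[0.40141592 0.31310054 0.125     ] [0.3736859 0.3536176 0.125    ]
[0.54482361 0.04991722 0.254     ] [0.54189737 0.0535454  0.254     ] [0.5805271  0.01053856 0.301     ] [0.57945435 0.01603837 0.301     ]
```

Hub at about (0.543, 0.051), grip at (0.580, 0.012) with radius about 55 mm, which fits. The isolator centre is about (0.395, 0.344), yaw near 0. Next, a close look with the wrist camera.

Emit:
play_rows(
  series=[
    [0,[-0.7,-0.57,-0.3],[0,0,0]],
    [0,[-0.7,-0.57,-0.3],[0,0,0]],
    [0,[-0.7,-0.57,-0.3],[0,0,0]],
    [0,[-0.7,-0.57,-0.3],[0,0,0]],
    [0,[-0.7,-0.57,-0.3],[0,0,0]],
    [0,[-0.7,-0.57,-0.3],[0,0,0]],
    [0,[0,0,0],[0,0,0]],
  ],
)

```text
t: 0.98
tool_pos: [0.36, 0.3472, 0.3226]
tool_rot: [0.577, 3.086, 0.002]
contact_force: [0.1, -0.3, 0.6]
opening: 0.0
grip_force: 0.0
```

```bash
python3 - <<'E'
from h import *
print(np.array(imaging.get_image('wrist')['hand_eye']).round(3))
snap('wrist','w1.png');o=ctrl.get_obs();print(o['tool_pos'],o['t']);print(R.from_rotvec(o['tool_rot']).as_matrix().round(3))
E
```

```text
[[ 0.001 -0.961 -0.276  0.07 ]
 [ 1.     0.     0.001  0.001]
 [-0.001 -0.276  0.961 -0.143]
 [ 0.     0.     0.     1.   ]]
[0.35839783 0.34869754 0.32086577] 1.075
[[-0.934  0.359 -0.001]
 [ 0.359  0.934  0.   ]
 [ 0.001 -0.    -1.   ]]
```

View pics/w1.png

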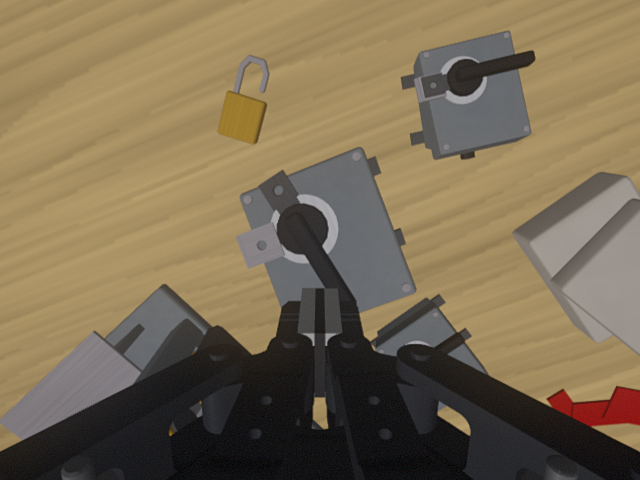

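The view shows the isolator hub at (302,229), hasp hole (262,245), lever tail hole (278,190), and the lever pointing to (348,298).

```bash
python3 - <<'E'
from h import *
f='w1.png'
for n,u,v,z in [('hub',302,229,.120),('ring',304,229,.091),('hasp',262,245,.1),('tailhole',278,190,.1),('lever',345,290,.145),('c-x+y',358,155,.0755),('c-x-y',247,198,.0755),('c+x+y',408,290,.113)]:
    print(n,atz(f,u,v,z).round(4))
E
```

```text
hub [0.3731 0.3279 0.12  ]
ring [0.3805 0.3258 0.091 ]
hasp [0.3786 0.284  0.1   ]
tailhole [0.3356 0.3184 0.1   ]
lever [0.431  0.3456 0.145 ]
c-x+y [0.3349 0.3986 0.0755]
c-x-y [0.3348 0.2833 0.0755]
c+x+y [0.4662 0.3984 0.113 ]
```

```bash
cat >> h.py <<'E'
def rows(W,p0=None):
    o=ctrl.get_obs();M=R.from_rotvec(o['tool_rot']).as_matrix();p=o['tool_pos'] if p0 is None else p0
    for w in W:
        print((M.T@(w-p)/.05).round(2).tolist(),np.round(w,3));p=w
c,s=np.cos(np.radians(15)),np.sin(np.radians(15))
def W(ph,r=.065,off=.023,h=.025):
    ph=np.radians(ph);u=np.array([c,0,s]);v=np.array([0,1,0]);n=np.array([-s,0,c])
    return np.array([.380,.327,.090])+h*n+r*(np.cos(ph)*u+np.sin(ph)*v)-off*(-np.sin(ph)*u+np.cos(ph)*v)
E
python3 - <<'E'
from h import *
a=W(12,off=.035);rows([a+[0,0,.08],a]+[W(p) for p in range(12,91,6)])
E
```

```text
[-1.87, -0.19, 2.17] [0.442 0.306 0.212]
[-0.0, 0.0, 1.6] [0.442 0.306 0.132]
[0.13, 0.2, 0.01] [0.44  0.318 0.132]
[0.04, 0.14, -0.0] [0.44  0.325 0.132]
[0.06, 0.13, 0.0] [0.44  0.332 0.132]
[0.07, 0.13, 0.0] [0.439 0.34  0.132]
[0.08, 0.12, 0.01] [0.437 0.347 0.131]
[0.09, 0.11, 0.01] [0.435 0.353 0.131]
[0.1, 0.1, 0.02] [0.432 0.36  0.13 ]
[0.11, 0.09, 0.02] [0.428 0.366 0.129]
[0.12, 0.08, 0.02] [0.424 0.372 0.128]
[0.13, 0.06, 0.03] [0.419 0.377 0.126]
[0.13, 0.05, 0.03] [0.414 0.382 0.125]
[0.14, 0.04, 0.03] [0.408 0.386 0.123]
[0.14, 0.02, 0.03] [0.402 0.389 0.122]
[0.14, 0.01, 0.03] [0.396 0.392 0.12 ]
```

Emit:
play_rows(
  series=[
    [0,[-0.62,-0.07,0.72],[0,0,0]],
    [0,[-0.62,-0.06,0.72],[0,0,0]],
    [0,[-0.63,-0.06,0.73],[0,0,0]],
    [0,[0,0,0.8],[0,0,0]],
    [0,[0,0,0.8],[0,0,0]],
    [0,[0,0,0],[0,0,0]],
  ],
)

```text
t: 1.82
tool_pos: [0.4387, 0.306, 0.1277]
tool_rot: [-0.567, -3.082, 0.009]
contact_force: [-0.3, 0.2, 0.1]
opening: -0.0001
grip_force: 0.0
```

Emit:
play_rows(
  series=[
    [0,[0.13,0.2,0],[0,0,0]],
    [0,[0.04,0.14,0],[0,0,0]],
    [0,[0.06,0.13,0],[0,0,0]],
    [0,[0.07,0.13,0],[0,0,0]],
    [0,[0.08,0.12,0.01],[0,0,0]],
    [0,[0.09,0.11,0.01],[0,0,0]],
    [0,[0.1,0.1,0.02],[0,0,0]],
    [0,[0.11,0.09,0.02],[0,0,0]],
  ],
)

```text
t: 2.82
tool_pos: [0.4302, 0.3668, 0.1319]
tool_rot: [0.57, 3.085, 0.0]
contact_force: [1.6, -4.8, -0.1]
opening: -0.0
grip_force: 2.3
```

Emit:
play_rows(
  series=[
    [0,[0.12,0.08,0.02],[0,0,0]],
    [0,[0.13,0.06,0.03],[0,0,0]],
    [0,[0.13,0.05,0.03],[0,0,0]],
    [0,[0.14,0.04,0.03],[0,0,0]],
    [0,[0.14,0.02,0.03],[0,0,0]],
  ],
)

```text
t: 3.45
tool_pos: [0.4047, 0.3908, 0.1257]
tool_rot: [0.569, 3.083, 0.003]
contact_force: [3.7, -4.6, 0.2]
opening: -0.0
grip_force: 2.4
```

Emit:
play_rows(
  series=[
    [0,[0.14,0.01,0.04],[0,0,0]],
    [0,[0.14,0,0.04],[0,0,0]],
    [0,[0,0,0],[0,0,0]],
  ],
)

```text
t: 3.82
tool_pos: [0.3914, 0.397, 0.122]
tool_rot: [0.569, 3.085, 0.007]
contact_force: [2.8, -1.2, 3.8]
opening: 0.0001
grip_force: 1.8
```

Emit:
play_rows(
  series=[
    [0,[0.1,-0.04,0],[0,0,0]],
    [0,[0,0,0],[0,0,0]],
  ],
)

```text
t: 4.08
tool_pos: [0.389, 0.3969, 0.122]
tool_rot: [0.569, 3.078, 0.011]
contact_force: [13.3, 0.7, -1.2]
opening: -0.0002
grip_force: 6.4
```

Emit:
play_rows(
  series=[
    [0,[0.08,-0.03,0],[0,0,0]],
    [0,[0,0,0],[0,0,0]],
  ],
)

```text
t: 4.32
tool_pos: [0.3884, 0.3969, 0.1224]
tool_rot: [0.568, 3.069, 0.016]
contact_force: [25.1, 0.7, -7.1]
opening: 0.0002
grip_force: 11.2
```

Force is climbing, so the lever is at its stop. Back away, rise and check.

Emit:
play_rows(
  series=[
    [0,[-0.4,0.15,0],[0,0,0]],
    [0,[0,0,-1],[0,0,0]],
    [0,[0,0,-1],[0,0,0]],
    [0,[0,0,-1],[0,0,0]],
    [0,[0,0,-1],[0,0,0]],
    [0,[-0.9,-0.9,0],[0,0,0]],
    [0,[0,0,0],[0,0,0]],
  ],
)

```text
t: 5.2
tool_pos: [0.4279, 0.3364, 0.32]
tool_rot: [0.577, 3.088, 0.002]
contact_force: [-0.7, 1.4, -0.8]
opening: -0.0004
grip_force: 0.0
```

```bash
python3 - <<'E'
from h import *
snap('wrist','w2.png');snap('side','d2.png');o=ctrl.get_obs();print(o['tool_pos'],o['t'],proj('w2.png',np.array([.378,.327,.1])),proj('w2.png',np.array([.543,.051,.254])))
a=cv2.imread('pics/w2.png');b=cv2.resize(cv2.imread('pics/d2.png')[310:420,270:410],None,fx=3,fy=3,interpolation=2)
b=cv2.copyMakeBorder(b,0,480-b.shape[0],0,0,0);c=np.hstack([a[:,150:530],b]);print(c.shape);cv2.imwrite('pics/c3.png',c)
E
```

```text
[0.42660293 0.33811429 0.31860356] 5.3 [287.23318121 154.42129343] [ -7.47477425 544.50455563]
(480, 800, 3)
```

View pics/c3.png

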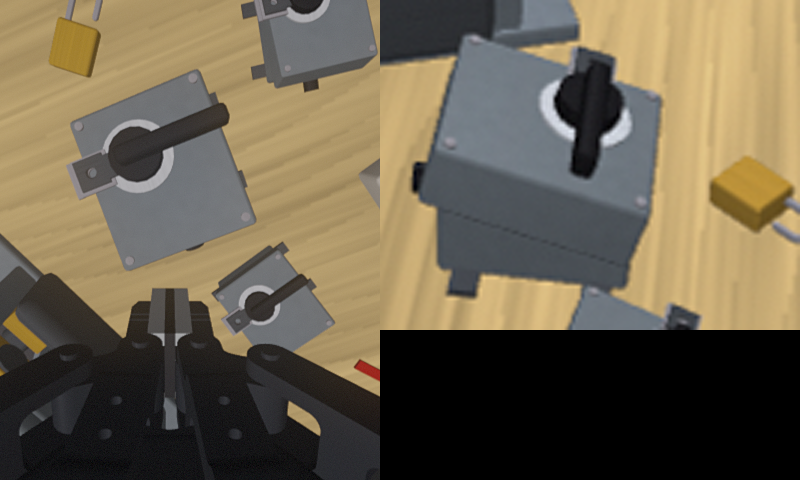

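The lever ear lies on the hasp with the holes in line, and the padlock is untouched. Now the wheel.

Emit:
play_rows(
  series=[
    [0.55,[-0.84,-0.65,-0.5],[0,0,0]],
    [0.55,[-0.84,-0.65,-0.5],[0,0,0]],
    [0.55,[-0.84,-0.65,-0.5],[0,0,0]],
    [0.55,[-0.84,-0.65,-0.1],[0,0,0]],
    [0.55,[-0.84,-0.65,0],[0,0,0]],
    [0.55,[-0.84,-0.65,0],[0,0,0]],
    [0.55,[-0.84,-0.65,0],[0,0,0]],
    [0.55,[0,0,0],[0,0,0]],
  ],
  force=40,
)

```text
t: 6.3
tool_pos: [0.6211, 0.019, 0.3965]
tool_rot: [-0.575, -3.085, -0.0]
contact_force: [-0.5, 0.9, 0.0]
opening: 0.047
grip_force: 0.0
```

```bash
python3 - <<'E'
from h import *
snap('wrist','w3.png');o=ctrl.get_obs();print(o['tool_pos'],o['t'],o['opening'],proj('w3.png',np.array([.580,.012,.301])),proj('w3.png',np.array([.543,.051,.254])))
E
```

```text
[0.62041966 0.0205276  0.39707955] 6.35 0.04702088978520389 [281.53569264 183.4519339 ] [320.18387891 101.71597238]
```

View pics/w3.png

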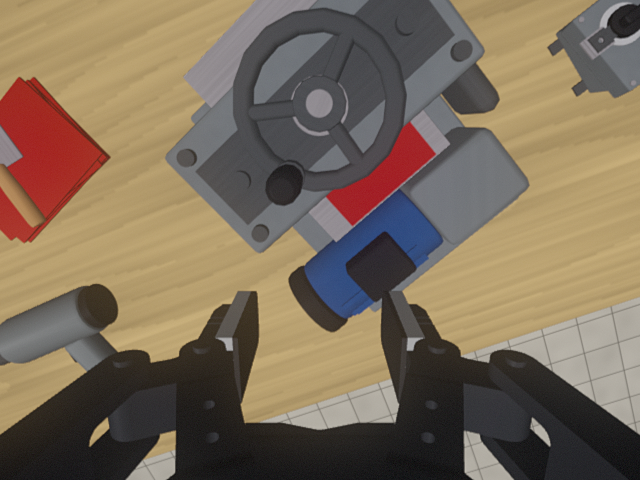

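Hub nut at (319,102), grip top at (285,181).

```bash
python3 - <<'E'
from h import *
g=atz('w3.png',285,181,.301);h=atz('w3.png',319,102,.254);d=g-h
print(g,h,np.hypot(*d[:2]),np.degrees(np.arctan2(d[1],d[0])))
g[2]=.257;rows([g])
E
```

```text
[0.5793932  0.01447976 0.301     ] [0.54288237 0.05018915 0.254     ] 0.05107055084006228 -44.36420111358144
[0.71, -0.41, 2.8] [0.579 0.014 0.257]
```

Emit:
play_rows(
  series=[
    [0.55,[0.35,-0.22,0],[0,0,0]],
    [0.55,[0.34,-0.22,0.4],[0,0,0]],
    [0.55,[0,0,0.8],[0,0,0]],
    [0.55,[0,0,0.8],[0,0,0]],
    [0.55,[0,0,0.8],[0,0,0]],
    [0.55,[0,0,0],[0,0,0]],
  ],
  force=40,
)

```text
t: 7.1
tool_pos: [0.5773, 0.0144, 0.2545]
tool_rot: [-0.566, -3.082, -0.0]
contact_force: [-0.3, -0.3, -0.4]
opening: 0.0468
grip_force: 0.0
```

Emit:
play_rows(
  series=[
    [0,[0,0,0],[0,0,0]],
    [0,[0,0,0],[0,0,0]],
    [0,[0,0,0],[0,0,0]],
    [0,[0,0,0],[0,0,0]],
  ],
)

```text
t: 7.6
tool_pos: [0.5809, 0.0122, 0.2614]
tool_rot: [0.571, 3.086, 0.001]
contact_force: [-2.1, 0.2, 6.2]
opening: 0.0211
grip_force: 40.3
```

```bash
cat >> h.py <<'E'
def circ(c,p,step,n,r=.056):
    a0=np.degrees(np.arctan2(p[1]-c[1],p[0]-c[0]));W=[]
    for i in range(n):
        a=np.radians(a0-step*(i+1));W.append(np.array([c[0]+r*np.cos(a),c[1]+r*np.sin(a),p[2]]))
    rows(W,p0=np.array(p))
E
python3 - <<'E'
from h import *
circ((.5413,.0518),(.5809,.0122,.257),15,24)
E
```

```text
[0.15, -0.25, -0.0] [0.569 0.003 0.257]
[0.21, -0.2, -0.0] [ 0.556 -0.002  0.257]
[0.26, -0.14, -0.0] [ 0.541 -0.004  0.257]
[0.28, -0.07, -0.0] [ 0.527 -0.002  0.257]
[0.29, 0.01, -0.0] [0.513 0.003 0.257]
[0.28, 0.08, -0.0] [0.502 0.012 0.257]
[0.25, 0.15, -0.0] [0.493 0.024 0.257]
[0.2, 0.21, -0.0] [0.487 0.037 0.257]
[0.14, 0.26, -0.0] [0.485 0.052 0.257]
[0.07, 0.28, 0.0] [0.487 0.066 0.257]
[-0.01, 0.29, 0.0] [0.493 0.08  0.257]
[-0.08, 0.28, 0.0] [0.502 0.091 0.257]
[-0.15, 0.25, 0.0] [0.513 0.1   0.257]
[-0.21, 0.2, 0.0] [0.527 0.106 0.257]
[-0.26, 0.14, 0.0] [0.541 0.108 0.257]
[-0.28, 0.07, 0.0] [0.556 0.106 0.257]
[-0.29, -0.01, 0.0] [0.569 0.1   0.257]
[-0.28, -0.08, 0.0] [0.581 0.091 0.257]
[-0.25, -0.15, 0.0] [0.59  0.08  0.257]
[-0.2, -0.21, 0.0] [0.595 0.066 0.257]
[-0.14, -0.26, 0.0] [0.597 0.052 0.257]
[-0.07, -0.28, -0.0] [0.595 0.037 0.257]
[0.01, -0.29, -0.0] [0.59  0.024 0.257]
[0.08, -0.28, -0.0] [0.581 0.012 0.257]
```

Emit:
play_rows(
  series=[
    [0,[0.15,-0.25,0],[0,0,0]],
    [0,[0.21,-0.2,0],[0,0,0]],
    [0,[0.26,-0.14,0],[0,0,0]],
    [0,[0,0,0],[0,0,0]],
  ],
)

```text
t: 8.1
tool_pos: [0.5399, -0.0061, 0.2614]
tool_rot: [0.573, 3.086, -0.005]
contact_force: [-2.2, -5.2, 8.2]
opening: 0.0212
grip_force: 40.8
```

Emit:
play_rows(
  series=[
    [0,[0.28,-0.07,0],[0,0,0]],
    [0,[0.29,0.01,0],[0,0,0]],
    [0,[0.28,0.08,0],[0,0,0]],
    [0,[0,0,0],[0,0,0]],
  ],
)

```text
t: 8.6
tool_pos: [0.4994, 0.0108, 0.2614]
tool_rot: [-0.572, -3.088, 0.005]
contact_force: [-10.1, -5.0, 11.2]
opening: 0.0212
grip_force: 41.0
```

```bash
python3 - <<'E'
from h import *
o=ctrl.get_obs();print(o['tool_pos'],o['contact_force'])
c=(.540,.0502);p=o['tool_pos'];a=np.arctan2(p[1]-c[1],p[0]-c[0])-np.radians(15);rows([np.array([c[0]+.056*np.cos(a),c[1]+.056*np.sin(a),.2614])],p0=np.array([.5018,.0122,.257]))
circ(c,[c[0]+.056*np.cos(a),c[1]+.056*np.sin(a),.2614],15,23)
E
```

```text
[0.49940129 0.01077318 0.26140615] [-10.13034443  -4.96289118  11.22312504]
[0.28, 0.12, -0.09] [0.491 0.023 0.261]
[0.2, 0.21, -0.0] [0.486 0.036 0.261]
[0.14, 0.26, -0.0] [0.484 0.051 0.261]
[0.06, 0.29, -0.0] [0.486 0.065 0.261]
[-0.01, 0.29, -0.0] [0.492 0.079 0.261]
[-0.09, 0.28, -0.0] [0.501 0.09  0.261]
[-0.16, 0.25, -0.0] [0.513 0.099 0.261]
[-0.22, 0.2, -0.0] [0.526 0.104 0.261]
[-0.26, 0.14, -0.0] [0.541 0.106 0.261]
[-0.29, 0.06, -0.0] [0.555 0.104 0.261]
[-0.29, -0.01, -0.0] [0.569 0.098 0.261]
[-0.28, -0.09, 0.0] [0.58  0.089 0.261]
[-0.25, -0.16, 0.0] [0.589 0.077 0.261]
[-0.2, -0.21, 0.0] [0.594 0.064 0.261]
[-0.14, -0.26, 0.0] [0.596 0.049 0.261]
[-0.06, -0.29, 0.0] [0.594 0.035 0.261]
[0.01, -0.29, 0.0] [0.588 0.021 0.261]
[0.09, -0.28, 0.0] [0.579 0.01  0.261]
[0.16, -0.25, 0.0] [0.567 0.001 0.261]
[0.22, -0.2, 0.0] [ 0.554 -0.004  0.261]
[0.26, -0.14, 0.0] [ 0.539 -0.006  0.261]
[0.29, -0.06, 0.0] [ 0.525 -0.004  0.261]
[0.29, 0.01, 0.0] [0.511 0.002 0.261]
[0.28, 0.09, -0.0] [0.5   0.011 0.261]
```

Emit:
play_rows(
  series=[
    [0,[0.28,0.12,-0.09],[0,0,0]],
    [0,[0.2,0.21,0],[0,0,0]],
    [0,[0.14,0.26,0],[0,0,0]],
    [0,[0.06,0.29,0],[0,0,0]],
    [0,[-0.01,0.29,0],[0,0,0]],
    [0,[0,0,0],[0,0,0]],
  ],
)

```text
t: 9.35
tool_pos: [0.4913, 0.079, 0.2616]
tool_rot: [0.57, 3.088, 0.001]
contact_force: [6.1, 1.1, -7.1]
opening: 0.0208
grip_force: 41.1
```

Emit:
play_rows(
  series=[
    [0,[-0.09,0.28,0],[0,0,0]],
    [0,[-0.16,0.25,0],[0,0,0]],
    [0,[-0.22,0.2,0],[0,0,0]],
    [0,[-0.26,0.14,0],[0,0,0]],
    [0,[0,0,0],[0,0,0]],
  ],
)

```text
t: 9.98
tool_pos: [0.5418, 0.1058, 0.2616]
tool_rot: [-0.572, -3.089, 0.001]
contact_force: [3.5, -3.7, -10.6]
opening: 0.0209
grip_force: 40.9
```

Emit:
play_rows(
  series=[
    [0,[-0.29,0.06,0.05],[0,0,0]],
    [0,[-0.29,-0.01,0],[0,0,0]],
    [0,[-0.28,-0.09,0],[0,0,0]],
    [0,[-0.25,-0.16,0],[0,0,0]],
    [0,[-0.2,-0.21,0],[0,0,0]],
    [0,[0,0,0],[0,0,0]],
  ],
)

```text
t: 10.72
tool_pos: [0.5941, 0.0619, 0.2615]
tool_rot: [-0.573, -3.086, 0.003]
contact_force: [-7.7, -5.3, -1.9]
opening: 0.021
grip_force: 42.0
```

Emit:
play_rows(
  series=[
    [0,[-0.14,-0.26,0],[0,0,0]],
    [0,[-0.06,-0.29,0],[0,0,0]],
    [0,[0.01,-0.29,0],[0,0,0]],
    [0,[0,0,0],[0,0,0]],
  ],
)

```text
t: 11.22
tool_pos: [0.5875, 0.0211, 0.2615]
tool_rot: [-0.571, -3.086, -0.003]
contact_force: [-8.2, -0.9, -1.0]
opening: 0.021
grip_force: 41.9
```

Emit:
play_rows(
  series=[
    [0,[0.11,-0.28,0],[0,0,0]],
    [0,[0.17,-0.25,0],[0,0,0]],
    [0,[0,0,0],[0,0,0]],
  ],
)

```text
t: 11.6
tool_pos: [0.5647, -0.0001, 0.2616]
tool_rot: [-0.573, -3.088, 0.002]
contact_force: [-3.7, -2.6, -1.6]
opening: 0.021
grip_force: 41.9
```

Emit:
play_rows(
  series=[
    [0,[0.22,-0.2,0],[0,0,0]],
    [0,[0.26,-0.14,0],[0,0,0]],
    [0,[0,0,0],[0,0,0]],
  ],
)

```text
t: 11.98
tool_pos: [0.5355, -0.006, 0.2615]
tool_rot: [-0.571, -3.088, 0.0]
contact_force: [-4.2, -0.8, 0.9]
opening: 0.0207
grip_force: 42.1
```

Emit:
play_rows(
  series=[
    [0,[0.29,-0.06,0],[0,0,0]],
    [0,[0.29,0.01,0],[0,0,0]],
    [0,[0,0,0],[0,0,0]],
  ],
)

```text
t: 12.35
tool_pos: [0.5078, 0.0034, 0.2615]
tool_rot: [-0.569, -3.089, -0.003]
contact_force: [-1.8, 4.3, 2.5]
opening: 0.0211
grip_force: 42.2
```

Emit:
play_rows(
  series=[
    [0,[0.28,0.09,0],[0,0,0]],
    [0,[0.25,0.16,0],[0,0,0]],
    [0,[0,0,0],[0,0,0]],
  ],
)

```text
t: 12.72
tool_pos: [0.4888, 0.0252, 0.2615]
tool_rot: [0.568, 3.088, 0.006]
contact_force: [4.0, 6.5, 2.3]
opening: 0.021
grip_force: 42.2
```

Emit:
play_rows(
  series=[
    [0,[0.2,0.22,0],[0,0,0]],
    [0,[0.13,0.27,0],[0,0,0]],
    [0,[0,0,0],[0,0,0]],
  ],
)

```text
t: 13.1
tool_pos: [0.4832, 0.0533, 0.2615]
tool_rot: [0.568, 3.085, 0.003]
contact_force: [7.6, 2.4, 0.4]
opening: 0.0206
grip_force: 42.1
```

Emit:
play_rows(
  series=[
    [0,[0.04,0.3,0],[0,0,0]],
    [0,[-0.03,0.29,0],[0,0,0]],
    [0,[0,0,0],[0,0,0]],
  ],
)

```text
t: 13.48
tool_pos: [0.493, 0.0813, 0.2614]
tool_rot: [0.568, 3.088, 0.004]
contact_force: [1.8, 3.6, 3.8]
opening: 0.0208
grip_force: 42.5
```

Emit:
play_rows(
  series=[
    [0,[-0.09,0.27,0],[0,0,0]],
    [0,[-0.16,0.24,0],[0,0,0]],
    [0,[0,0,0],[0,0,0]],
  ],
)

```text
t: 13.85
tool_pos: [0.5139, 0.0997, 0.2615]
tool_rot: [0.57, 3.088, 0.002]
contact_force: [2.7, 2.8, 4.8]
opening: 0.0205
grip_force: 42.5
```

Emit:
play_rows(
  series=[
    [0,[-0.22,0.2,0],[0,0,0]],
    [0,[-0.26,0.14,0],[0,0,0]],
    [0,[0,0,0],[0,0,0]],
  ],
)

```text
t: 14.22
tool_pos: [0.5426, 0.1057, 0.2615]
tool_rot: [0.572, 3.087, -0.001]
contact_force: [3.5, -1.4, 4.7]
opening: 0.021
grip_force: 42.6
```

Emit:
play_rows(
  series=[
    [0,[-0.29,0.06,0],[0,0,0]],
    [0,[-0.29,-0.01,0],[0,0,0]],
    [0,[0,0,0],[0,0,0]],
  ],
)

```text
t: 14.6
tool_pos: [0.5703, 0.0965, 0.2614]
tool_rot: [0.573, 3.087, -0.004]
contact_force: [1.6, -3.4, 5.6]
opening: 0.0209
grip_force: 42.6
```

Emit:
play_rows(
  series=[
    [0,[-0.28,-0.09,0],[0,0,0]],
    [0,[-0.25,-0.16,0],[0,0,0]],
    [0,[0,0,0],[0,0,0]],
  ],
)

```text
t: 14.98
tool_pos: [0.5895, 0.0746, 0.2614]
tool_rot: [-0.574, -3.088, 0.006]
contact_force: [-1.1, -4.5, 6.7]
opening: 0.0212
grip_force: 42.8
```

Emit:
play_rows(
  series=[
    [0,[-0.2,-0.21,0],[0,0,0]],
    [0,[-0.14,-0.26,0],[0,0,0]],
    [0,[0,0,0],[0,0,0]],
  ],
)

```text
t: 15.35
tool_pos: [0.5953, 0.0471, 0.2614]
tool_rot: [-0.573, -3.084, 0.005]
contact_force: [-7.1, -3.0, 9.3]
opening: 0.0214
grip_force: 43.0
```

Emit:
play_rows(
  series=[
    [0,[-0.05,-0.29,-0.04],[0,0,0]],
    [0,[0.03,-0.29,-0.02],[0,0,0]],
    [0,[0,0,0],[0,0,0]],
  ],
)

```text
t: 15.72
tool_pos: [0.5861, 0.0193, 0.2616]
tool_rot: [-0.574, -3.084, 0.005]
contact_force: [-0.4, -4.7, -5.6]
opening: 0.0207
grip_force: 41.7
```

Emit:
play_rows(
  series=[
    [0,[0.1,-0.28,0.02],[0,0,0]],
    [0,[0.17,-0.24,0],[0,0,0]],
    [0,[0,0,0],[0,0,0]],
  ],
)

```text
t: 16.1
tool_pos: [0.5681, 0.002, 0.2616]
tool_rot: [0.571, 3.082, 0.004]
contact_force: [16.1, 0.2, -9.3]
opening: 0.0211
grip_force: 41.2
```

Resistance jumped by about 15 N, so the rolls have met. Hold briefly.

Emit:
play_rows(
  series=[
    [0,[0,0,0],[0,0,0]],
    [0,[0,0,0],[0,0,0]],
    [0,[0,0,0],[0,0,0]],
  ],
)

```text
t: 16.48
tool_pos: [0.5685, 0.0022, 0.2616]
tool_rot: [0.57, 3.082, 0.004]
contact_force: [14.7, 0.4, -9.9]
opening: 0.0211
grip_force: 41.2
```

```bash
python3 - <<'E'
from h import *
o=ctrl.get_obs();p=o['tool_pos'];c=np.array([.5403,.0503]);print(p,np.degrees(np.arctan2(p[1]-c[1],p[0]-c[0])),np.hypot(*(p[:2]-c)))
rows([np.array([c[0]+.056*np.cos(a),c[1]+.056*np.sin(a),.2616]) for a in np.radians([-45,-30,-15,0,15,30,44])],p0=np.array([.5655,.0008,.2616]))
E
```

```text
[0.56854499 0.00224456 0.26158084] -59.55475952543229 0.055741412081740056
[-0.2, 0.29, 0.0] [0.58  0.011 0.262]
[-0.08, 0.28, 0.0] [0.589 0.022 0.262]
[-0.01, 0.29, 0.0] [0.594 0.036 0.262]
[0.07, 0.28, 0.0] [0.596 0.05  0.262]
[0.14, 0.26, -0.0] [0.594 0.065 0.262]
[0.2, 0.21, -0.0] [0.589 0.078 0.262]
[0.23, 0.14, -0.0] [0.581 0.089 0.262]
```

Emit:
play_rows(
  series=[
    [0,[-0.2,0.29,-0.03],[0,0,0]],
    [0,[-0.08,0.28,-0.03],[0,0,0]],
    [0,[-0.01,0.29,0],[0,0,0]],
    [0,[0,0,0],[0,0,0]],
  ],
)

```text
t: 16.98
tool_pos: [0.5938, 0.038, 0.2617]
tool_rot: [-0.569, -3.085, -0.001]
contact_force: [5.3, 1.0, -17.9]
opening: 0.0208
grip_force: 40.9
```

Emit:
play_rows(
  series=[
    [0,[0.07,0.28,0],[0,0,0]],
    [0,[0.14,0.26,0],[0,0,0]],
    [0,[0.2,0.21,0],[0,0,0]],
    [0,[0.23,0.14,0],[0,0,0]],
    [0,[0,0,0],[0,0,0]],
  ],
)

```text
t: 17.6
tool_pos: [0.5771, 0.0911, 0.2619]
tool_rot: [-0.568, -3.08, 0.002]
contact_force: [-3.1, -1.2, -25.6]
opening: 0.0213
grip_force: 40.4
```

Backed off about 80–85° from first contact. Release and retreat.

Emit:
play_rows(
  series=[
    [0,[0,0,0.08],[0,0,0]],
    [0,[0,0,0.02],[0,0,0]],
    [0.5,[0,0,0],[0,0,0]],
    [0.5,[0,0,0],[0,0,0]],
    [0.5,[0,0,0],[0,0,0]],
    [0.5,[0,0,0],[0,0,0]],
  ],
)

```text
t: 18.35
tool_pos: [0.5814, 0.0902, 0.2623]
tool_rot: [0.571, 3.087, 0.001]
contact_force: [-0.4, -0.4, -0.6]
opening: 0.043
grip_force: 0.0
```

Emit:
play_rows(
  series=[
    [0.5,[0,0,-0.4],[0,0,0]],
    [0.5,[0,0,-0.8],[0,0,0]],
    [0.5,[0,0,-0.8],[0,0,0]],
    [0.5,[0,0,-0.8],[0,0,0]],
    [0.5,[-0.9,0,0],[0,0,0]],
    [0.5,[-0.7,-0.2,0],[0,0,0]],
    [0.5,[0,0,0],[0,0,0]],
    [0.5,[0,0,0],[0,0,0]],
  ],
)

```text
t: 19.35
tool_pos: [0.6518, 0.0522, 0.4017]
tool_rot: [0.571, 3.089, 0.001]
contact_force: [-0.2, 1.1, 0.1]
opening: 0.0424
grip_force: 0.0
```

```bash
python3 - <<'E'
from h import *
snap('wrist','w4.png');snap('side','d4.png');o=ctrl.get_obs();print(o['tool_pos'],o['t'],o['contact_force'])
b=cv2.resize(cv2.imread('pics/d4.png')[175:410,190:400],None,fx=1.8,fy=1.8,interpolation=2)
a=cv2.imread('pics/w4.png')[:,130:530];b=cv2.copyMakeBorder(b,0,480-b.shape[0],0,0,0);cv2.imwrite('pics/c4.png',np.hstack([a,b]))
E
```

```text
[0.65144588 0.05262762 0.40181495] 19.45 [-0.03721907 -0.39168259  0.02829267]
```

View pics/c4.png

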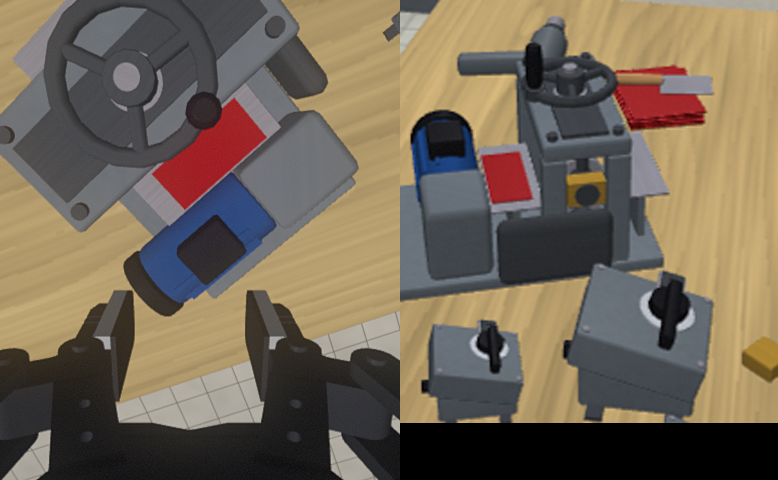

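The wheel rests with its grip at about 45° in world axes, roughly 80° off contact. The upper roll's bearing block is visibly lower, the isolator is off, the bystanders haven't moved and the arm is clear.

```bash
python3 -c "
from station import ctrl
print(ctrl.finish_job())"
```

```text
the job is handed in; nothing more can be done
None
```

The job is handed in, result not reported: the isolator is off with its padlock holes in line, the rolls were closed to about 13 N felt at the grip, the handwheel is backed off an estimated 80–85° from first contact, and the arm is clear with the bystanders undisturbed.

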